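Clamp a copper pipe until the force tab pops out

TASK

Lay the loose copper pipe in the V cradles of the bench clamp and slide it gently home against the end stop, then crank the clamp screw down until the sprung tab pops out of the clamp's bridge by its first step. Stop there: if you overtighten, the tab jumps out a second step and the thin pipe is crushed. Leave the pipe clamped.

Things in the scene. Friction and masses are not known exactly. Their poses are not given: they have to be found in the camera images.
- clamp: Grey bench clamp fixed to the table. Origin on the table under the screw axis. Base x +-48, y -120 to 48, 12 mm thick. The pipe's bed runs along its y: a pipe lying in the V cradles has its axis at x = 0, z = 45 mm. A bridge spans the bed: columns x +-29 to +-45, y +-22; beam x +-49, y +-18, z 92 to 114 mm. The crank is on top; the end stop lies beyond the bridge at +y.
- end_stop: Upright steel plate of the clamp, 40 mm wide, z 12 to 68 mm. Same origin and axes as the clamp; its face towards the pipe is at y = +30 mm. With the pipe home, its middle is at clamp y = -52 mm, its outer end at y = -134 mm, and it stays in the cradles by itself.
- copper_pipe: Loose off-cut of copper pipe, 22 mm outside diameter, 164 mm long, 0.11 kg, lying alone on the table. Origin on the underside of its middle as it lies at first (11 mm from its axis); its length is its y axis, both ends alike. It may roll.
- pad: Round steel pad, 28 mm diameter, on the screw under the bridge, that presses down on the pipe. Origin at the centre of its underside. At the start 8 to 14 mm above a seated pipe (top of the pipe at 56 mm). The two cradles stand on a common bed on stiff springs (15 N per mm), which sinks under the clamping force, level, with the pipe.
- crank_axis (a point): Point on the vertical axis of the screw, 155 mm above the table. Crank turned clockwise seen from above: the pad goes down 20 mm a turn. The crank stays at its height and stays where it is left (friction about 0.3 N m free, 0.4 to 0.5 N m in all at the set force). From the start it takes about 0.5 to 0.95 turn until the tab pops out.
- grip_mid (a point): Middle of the crank's upright black grip, 50 mm from the screw axis, 155 mm above the table: a sleeve 18 to 19 mm diameter, 40 mm long (z 133 to 173 mm), that spins freely on its pin, so it can be held without turning the wrist. At the start it is somewhere on the bridge's +y side.
- tab_tip (a point): Outer end of the flat steel tab, 24 mm wide and 5 mm thick, in a slot on the clamp's -x face of the bridge, 102 mm above the table. It sticks out 4 mm from the bridge at the start, 12 mm when popped out, 20 mm when overtightened.
- tab (a joint): How far the tab has come out, m: 0 at the start, 0.008 popped out at the set force, 0.016 overtightened. Spring driven, held by a catch until the pad's force reaches the set force (30 to 60 N, different each time: 0.1 to 0.25 turn after the pad touches the pipe); then it jumps out and stays. About 20 N more (0.07 turn) frees it to its second step, overtightened.
- cradle_out (a point): Point on the seated pipe's axis (45 mm above the table) over the outboard 90 degree V cradle, clamp y = -75 mm. This cradle is y -81 to -69; the other, under the bridge, y -36 to 20, has a flared mouth at its -y end; tops level with the pipe's axis, V mouth +-16 mm. Lay the pipe here from above, its leading end short of y = -40 mm, then slide it to +y under the bridge.

How it is judged:
By the outcome, as a careful person would: the job done as asked, in the order asked, and still so for the second after the job is handed in, with the robot touching nothing.
It also fails if it takes over 67 s, if anything falls off the work surface, if the arm or the gripper's body presses on something with over 40 N, if the wrist force passes 120 N, or if a joint passes its speed limit or range.

ROBOT

A 6-joint arm with a two-finger parallel gripper is mounted at the origin on the work surface; the furniture and walls round the work are solid. World frame = base frame: x ahead of the robot, y to its left, z up, the work surface at z = 0. Lengths are in m, angles in rad, forces in N, time in s.
With the tool pointing down it reaches from about 0.35 to 0.775 m from the base axis. Payload 5.5 kg.
Tool frame: the origin (TCP) lies at the very end of the fingers, on their centre line; the grasp point (between the pads) lies env.hold_point_z behind it (env.hold_point_z is the distance from the TCP to the grasp point, in m); z points along the fingers, y is the line along which they close (so a half turn about z gives the same grasp; the last joint's range is limited). The gripper opens to 85 mm and grips with 20 to 120 N. Pads are 22 mm wide; open, the fingers measure 114 mm over their backs; the gripper's body (76 mm by 85 mm) begins 54 mm behind the grasp point. The pads swing forward as they close: fully open they stand 13 mm farther back than shut.
Start: joints at [-0.14, 0.313, 0.046, 1.304, 0, 1.431], TCP at [0.575, -0, 0.21] pointing down, gripper open.
Joint ranges: [-2.76, 2.76], [-0.86, 1.69], [-1.03, 1.26], [-2.2, 2.34], [-1.47, 1.5], [-3.14, 3.14]. Speed limits (rad/s): [2.57, 2.57, 3.14, 3.14, 3.14, 3.14].

INTERFACE

Orientations are given as a unit quaternion [w, x, y, z].
In Python, from workcell import env gives the robot as it stands.
- The arm moves only by the tool carry_out, never from a script. Its argument "steps" is a list of rows, each a list of 3 entries, a list of its own where there are three numbers: the turn, a rotation vector about the tool's x, y, z in degrees, then the shift along the tool's x, y, z in cm, then the closure in counts, from 0 (fully open) to 255 (shut). A call has exactly 8 rows; each row is the pose to reach, as a shift and turn from the pose commanded when the call began, along the tool's axes at that moment; what a row does not reach only later rows make up. A row lasts 1/8 s, in which the tool goes at most 62.5 mm and 10.7 degrees, less where a joint would pass 70% of its speed; a pose out of reach is approached as far as the arm can. A call with a gripper value outside its range is refused whole. The fingers move at their own pace and stop on an object; "force" is the grip in N (left out, the last holds). Time passes only in rows, so rows that repeat a pose let the fingers close, or fill a call up. It gives the time, the measured TCP pose, the force, the opening and the grip force at its end, in the units of the state.
- env.get_state(): the state, without advancing time (a new reading comes with each control period).
- env.read_camera(name): name is "scene" or "side" or "wrist"; returns (picture, depth): 384x512x3 uint8, red, green, blue; 384x512 float32, m along the optical axis (not along the pixel's ray), 0 where there is no reading.
- env.get_calibration(name): a dict with "fx", "fy", "cx", "cy" (pixels), "origin" and "orientation" of the camera in the world. Camera axes: x right, y up, looking along -z (the intrinsics and any distortion apply to the point x, -y, -z); pixel columns grow to the right and rows downward; lengths in m; the calibration is good to about 2 mm. A picture is of the moment at which its call begins: read the wrist's pose just before it. get_calibration takes no time and is no camera call; for the wrist camera it gives the pose at the moment of the call.
- env.hand_in(): hands the job in; it is judged then, once.
The state is a dict: "clock": time; "joint_pos": joint angles; "qvel": joint speeds; "tau": joint torques, N m; "tcp_pos": TCP position; "orientation": TCP orientation; "wrist_force": force on the tool from outside, world axes, zero at the start; "ft_torque": the same for the moment, N m; "finger_gap": finger opening in m; "grip_force": force on a finger pad.
Only numpy, scipy, OpenCV 4.12 (cv2) and the standard library are available. Lean on these libraries where they do the work, as an engineer would, in place of code of your own. Each camera call takes 0.05 s, during which the arm holds its last target. There are 200 camera calls.

## Working session

There is one attempt and no reset: what is moved stays moved. The work goes in short steps, Python scripts to look and compute and a tool call to move; the robot and the scene stay as the last step left them, time stands still between calls to the robot, and variables do not carry over. Pictures are saved under pics/ and viewed, at most 10 in all, crops included, and the job is handed in when it is done.

Besides the shell and the picture viewer there is one more tool, called after "Request:" by a JSON object that holds its "api" and its "payload", one argument or row to a line. carry_out: Moves the arm, as the interface text tells. Its arguments: {"type":"object","properties":{"steps":{"type":"array","items":{"type":"array"}},"force":{"type":"number"}},"required":["steps"]}

```bash
mkdir -p pics
cat > h.py <<'E'
import numpy as np,cv2
from scipy.spatial.transform import Rotation as R
from workcell import env
def rot(q): return R.from_quat([q[1],q[2],q[3],q[0]])
def snap(n,f=None):
    c=env.get_calibration(n); p,d=env.read_camera(n)
    if f: cv2.imwrite('pics/'+f,p[:,:,::-1])
    return c,p,d
def pts(c,d):
    v,u=np.mgrid[:d.shape[0],:d.shape[1]]
    P=np.stack([(u-c['cx'])/c['fx']*d,-(v-c['cy'])/c['fy']*d,-d],-1)
    W=rot(c['orientation']).apply(P.reshape(-1,3)).reshape(P.shape)+np.array(c['origin'])
    W[d==0]=np.nan
    return W
E
python3 - <<'E'
from h import *
print(env.hold_point_z, env.get_state())
ims=[]
for n in ['scene','side']:
    c,p,d=snap(n,n+'0.png');print(n,c);np.savez(n+'0.npz',p=p,W=pts(c,d))
E
```

```text
0.0187 {'clock': 0.0, 'joint_pos': array([-1.39609108e-01,  3.14021341e-01,  4.50003373e-02,  1.30360102e+00,
       -6.33871906e-06,  1.43120619e+00]), 'qvel': array([-0.00167807, -0.00222299,  0.00092337,  0.00060602, -0.00192769,
        0.00138391]), 'tau': array([-2.90074182e-03, -4.80629075e+01,  2.98531097e+01,  1.95313990e-02,
       -3.83516899e-04, -4.27451073e-05]), 'tcp_pos': array([5.74460524e-01, 5.88869262e-05, 2.09305726e-01]), 'orientation': array([-7.27112189e-04,  7.07113193e-01,  7.07099780e-01, -5.51917342e-04]), 'wrist_force': array([-0.60413314,  0.11686135,  0.40883398]), 'ft_torque': array([-0.0132298 , -0.03206364,  0.06507434]), 'grip_force': 0.0, 'finger_gap': 0.0853944533724093}
scene {'fx': 421.3580877195025, 'fy': 421.3580877195025, 'cx': 254.60184815578233, 'cy': 196.1464944180266, 'origin': array([ 0.05460485, -0.54572191,  0.72180707]), 'orientation': array([ 0.84092102,  0.39349976, -0.15535974, -0.33745093])}
side {'fx': 497.18155191352463, 'fy': 497.18155191352463, 'cx': 252.54158210455162, 'cy': 191.5754464822851, 'origin': array([ 0.24196887, -0.7800959 ,  0.57223453]), 'orientation': array([ 0.84583192,  0.5026562 , -0.09027251, -0.15412979])}
```

View pics/scene0.png

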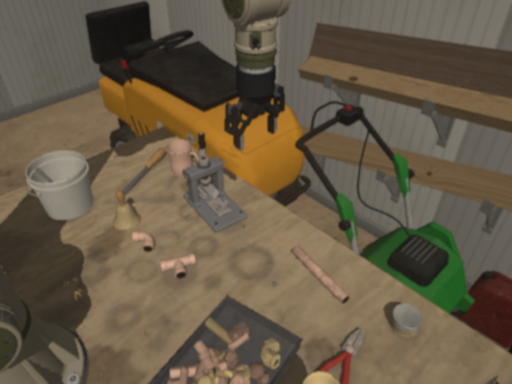

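View pics/side0.png

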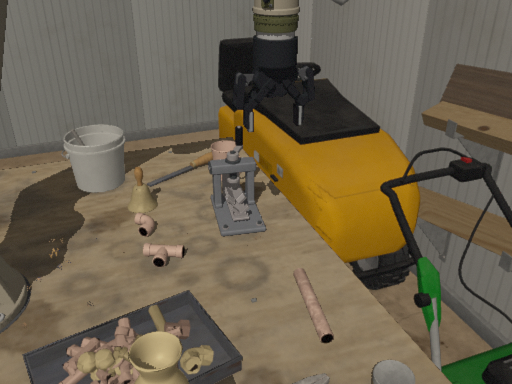

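The scene view shows the pipe from (294,250) to (346,300). The clamp is at (185–245, 160–228), with its open cradle end towards the camera and the grip at about (201,142). In the side view, the clamp is at (210–265, 150–235) and the pipe runs from (297,270) to (326,340).

Run:
```python
from h import *
for n,box in [('scene',[(285,235,360,310),(175,130,255,235)]),('side',[(285,260,340,350),(200,120,275,240)])]:
    z=np.load(n+'0.npz');W=z['W'];p=z['p'].astype(int)
    for k,(a,b,c,d) in enumerate(box):
        w=W[b:d,a:c].reshape(-1,3);col=p[b:d,a:c].reshape(-1,3)
        ok=np.isfinite(w).all(1);w=w[ok];col=col[ok]
        if k==0:
            m=(w[:,2]>.010)&(w[:,2]<.035);q=w[m]
            r=cv2.minAreaRect((q[:,:2]*1000).astype(np.float32));print(n,'pipe',r,'ztop',np.percentile(q[:,2],98),m.sum(), 'table z',np.median(w[w[:,2]<.008,2]))
        else:
            for lo,hi,t in [(.008,.016,'base'),(.108,.12,'beam'),(.14,.185,'grip')]:
                m=(w[:,2]>lo)&(w[:,2]<hi);q=w[m]
                if m.sum()<5: print(t,m.sum());continue
                print(n,t,cv2.minAreaRect((q[:,:2]*1000).astype(np.float32)),q.mean(0),m.sum(), q[:,2].max())
for n,box in [('scene',(165,120,265,240)),('side',(190,120,290,245))]:
    a,b,c,d=box;im=cv2.imread(f'pics/{n}0.png')[b:d,a:c]
    cv2.imwrite(f'pics/{n}c.png',cv2.resize(im,None,fx=4.8,fy=4.8,interpolation=cv2.INTER_CUBIC))
```

```text
scene pipe ((557.5752563476562, -212.14407348632812), (166.55677795410156, 21.791444778442383), 80.36134338378906) ztop 0.023235757427171773 688 table z -0.0008538237978733543
scene base ((532.4068603515625, 155.8942413330078), (288.11297607421875, 119.82299041748047), 81.78662109375) [0.52715893 0.0915734  0.01172368] 863 0.01594223226179159
scene beam ((542.1898803710938, 154.08270263671875), (39.66775894165039, 99.9835433959961), 79.78004455566406) [0.53775801 0.15076526 0.11346858] 345 0.11978810958502317
scene grip ((572.7439575195312, 195.1342315673828), (18.108068466186523, 18.55460548400879), 6.140658855438232) [0.57102897 0.19165586 0.1597474 ] 100 0.1754472611525827
side pipe ((557.7022094726562, -215.29443359375), (167.4829864501953, 22.301910400390625), 79.83354187011719) ztop 0.023993927093989488 995 table z 0.0002788364080101857
side base ((523.4281005859375, 196.50816345214844), (117.97213745117188, 382.9510192871094), 5.2077813148498535) [0.53059124 0.09262516 0.01232212] 1031 0.01586312304117732
side beam ((541.5524291992188, 151.6876983642578), (38.365116119384766, 100.1535415649414), 81.64351654052734) [0.53998336 0.14678449 0.11381215] 383 0.11991324143052201
side grip ((572.1965942382812, 190.62127685546875), (18.424089431762695, 15.978570938110352), 67.7994155883789) [0.57188569 0.18939022 0.15938189] 131 0.1775121709331382
```

View pics/scenec.png

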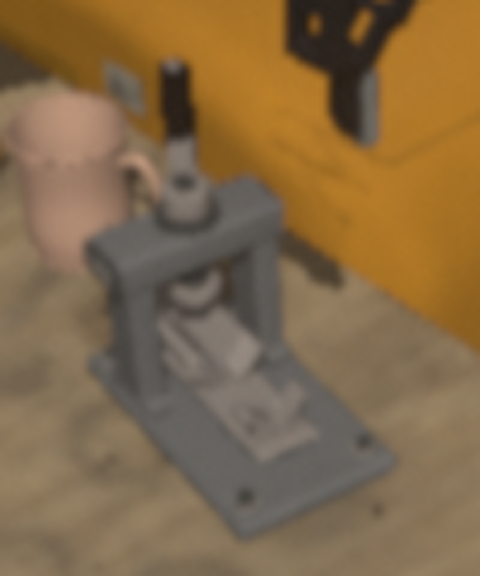

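The crop shows the clamp with the bridge towards +y, a mug behind and to its left, and the grip standing behind the bridge at crop (175,100), full-image about (201,141).

Run:
```python
from h import *
c,p,d=snap('wrist','w0.png');print(c);W=pts(c,d);np.savez('w0.npz',p=p,W=W)
print([W[r,q].round(3) for r,q in [(50,256),(190,256),(340,256),(190,100),(190,400)]])
W=np.load('scene0.npz')['W'];w=W[135:180,165:192].reshape(-1,3);w=w[w[:,2]>.03];print('mug',np.nanpercentile(w,[2,50,98],axis=0).round(3))
W=np.load('side0.npz')['W'];w=W[138:160,208:238].reshape(-1,3);w=w[w[:,2]>.03];print('mug',np.nanpercentile(w,[2,50,98],axis=0).round(3))
```

```text
{'fx': 327.5047287560147, 'fy': 327.5047287560147, 'cx': 257.5228306046343, 'cy': 194.5997013990562, 'origin': array([0.57557662, 0.06612636, 0.37326946]), 'orientation': array([ 9.91026050e-01, -1.33667851e-01,  3.98918113e-04,  3.38143755e-04])}
[array([0.574, 0.12 , 0.012]), array([ 0.574, -0.031,  0.001]), array([ 0.573, -0.24 , -0.   ]), array([ 0.389, -0.031, -0.001]), array([ 1.009, -0.184, -0.593])]
mug [[0.493 0.148 0.032]
 [0.566 0.291 0.068]
 [0.607 0.341 0.114]]
mug [[0.532 0.142 0.059]
 [0.56  0.293 0.079]
 [0.603 0.342 0.143]]
```

View pics/w0.png

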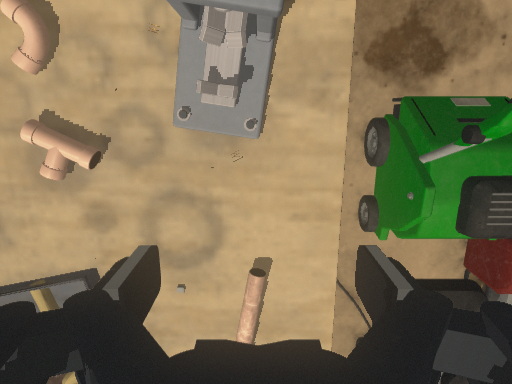

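The wrist view shows the front edge of the clamp base from (175,126) to (259,138), the outboard cradle at about (218,95), and the near pipe end at (257,272).

Run:
```python
from h import *
z=np.load('w0.npz');W=z['W']
m=(W[...,2]>.007)&(W[...,2]<.1);m[150:]=0;m[:, :168]=0;m[:,290:]=0
q=W[m][:,:2];print(m.sum())
# base: fit rectangle edges: project for a yaw sweep
best=[]
for a in np.radians(np.arange(-14,-5,.25)):
    x=np.array([np.cos(a),np.sin(a)]);y=np.array([-x[1],x[0]])
    X=q@x;Y=q@y
    h=np.histogram(X,bins=np.arange(X.min(),X.max()+.001,.001))[0]
    best.append((np.ptp(X[Y<Y.min()+.07]),np.degrees(a),X[Y<Y.min()+.07].min(),X[Y<Y.min()+.07].max(),Y.min()))
b=min(best);print(b)
a=np.radians(b[1]);x=np.array([np.cos(a),np.sin(a)]);y=np.array([-x[1],x[0]])
o=x*(b[2]+b[3])/2+y*(b[4]+.120);print('origin',o)
# outboard V cradle axis
X=(W[...,:2]-o)@x;Y=(W[...,:2]-o)@y;Z=W[...,2]
for lo,hi in [(-.081,-.069),(-.036,-.024)]:
    s=m&(Y>lo)&(Y<hi)&(Z>.04);print('top',X[s].min(),X[s].max(),X[s].mean(),s.sum(),Z[s].max())
s=m&(Z>.03);print('cradle front Y',np.percentile(Y[s],[0,2,5]))
```

```text
11623
(np.float64(0.09624552211218163), np.float64(-8.5), np.float64(0.4698331076590695), np.float64(0.5660786297712511), np.float64(0.1142764666805406))
origin [0.54689484 0.15514439]
top -0.019829386607643464 0.020187721464213583 0.00046020546390605196 247 0.046215134605105346
top -0.02085700275459103 0.022142388072075355 -8.327172179060422e-05 179 0.044614578092136925
cradle front Y [-0.08103216 -0.07972489 -0.07785564]
```

Request:
{"api": "carry_out", "payload": {
  "steps": [
    [[0,0,4],[-6,-0.5,2],80],
    [[0,0,8],[-12,-1,4],80],
    [[0,0,10],[-18,-1.5,7],80],
    [[0,0,10],[-23,-2,10],80],
    [[0,0,10],[-26.6,-2.35,13],80],
    [[0,0,10],[-26.6,-2.35,15],80],
    [[0,0,10],[-26.6,-2.35,15],80],
    [[0,0,10],[-26.6,-2.35,15],80]
  ],
  "force": 60
}}

```text
clock: 1.15
tcp_pos: [0.552, -0.2658, 0.0609]
orientation: [0.0, 0.766, 0.643, 0.0]
wrist_force: [0.3, 0.0, 0.6]
finger_gap: 0.0587
grip_force: 0.0
```

Run:
```python
from h import *
s=env.get_state();print(s['tcp_pos'],s['finger_gap'],s['clock'])
c,p,d=snap('wrist','w1.png');W=pts(c,d)
m=(W[...,2]>.010)&(W[...,2]<.035)&(abs(W[...,0]-.56)<.06)&(W[...,1]>-.24)&(W[...,1]<-.1)
q=W[m];print(m.sum(),cv2.minAreaRect((q[:,:2]*1000).astype(np.float32)), np.percentile(q[:,2],98))
```

```text
[ 0.55195035 -0.26580513  0.06092428] 0.058667460863076726 1.15
6039 ((564.06201171875, -192.5211639404297), (100.0087661743164, 21.876394271850586), 79.82997131347656) 0.022929556328822282
```

Request:
{"api": "carry_out", "payload": {
  "steps": [
    [[0,0,0],[-0.5,-0.1,3],80],
    [[0,0,0],[-0.5,-0.1,5],80],
    [[0,0,0],[-0.5,-0.1,5.8],80],
    [[0,0,0],[-0.5,-0.1,5.8],80],
    [[0,0,0],[-0.5,-0.1,5.8],255],
    [[0,0,0],[-0.5,-0.1,5.8],255],
    [[0,0,0],[-0.5,-0.1,5.8],255],
    [[0,0,0],[-0.5,-0.1,5.8],255]
  ],
  "force": 60
}}

```text
clock: 2.2
tcp_pos: [0.5498, -0.2709, 0.0025]
orientation: [0.0, 0.766, 0.643, 0.0]
wrist_force: [-0.5, -0.4, -0.9]
finger_gap: 0.0001
grip_force: 0.0
```

Run:
```python
from h import *
s=env.get_state();print(s['tcp_pos'],s['finger_gap'],s['clock'])
c,p,d=snap('side','s2.png')
c,p2,d=snap('wrist','w2.png')
cv2.imwrite('pics/b2.png',np.hstack([cv2.resize(p[180:384,200:400],(400,408)),cv2.resize(p2,(400,408))])[:,:,::-1])
```

```text
[ 0.54983022 -0.27088178  0.00245959] 8.421103477012799e-05 2.2
```

View pics/b2.png

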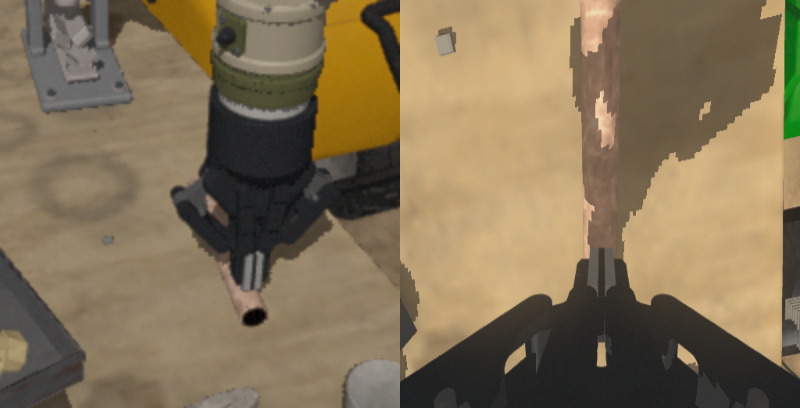

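The picture shows the fingers shut, centred over or in the pipe at wrist-crop (600,260). The pipe end at side-crop (253,315) hasn't moved much, so I'll check with depth.

Run:
```python
from h import *
s=env.get_state();print(s['tcp_pos'],s['finger_gap'],s['grip_force'],s['clock'],s['wrist_force'])
c,p,d=snap('wrist');W=pts(c,d)
m=(W[...,2]>.010)&(W[...,2]<.05)&(abs(W[...,0]-.56)<.04)&(W[...,1]>-.235)&(W[...,1]<-.1)
q=W[m];print(m.sum(),cv2.minAreaRect((q[:,:2]*1000).astype(np.float32)))
for y in np.arange(-.23,-.12,.02):
    t=q[abs(q[:,1]-y)<.01];
    if len(t)>5: print(y,len(t),t[:,0].min(),t[:,0].max(),np.percentile(t[:,2],97))
c,p,d=snap('side');W=pts(c,d)
# side crop scale 2, offset (200,180)
for u,v in [(252,285),(252,262),(245,305),(240,296),(253,318),(232,285)]:
    U,V=int(200+u/2),int(180+v/2);print((u,v),W[V,U].round(4),p[V,U])
```

```text
[ 0.54968246 -0.27079642  0.0022649 ] -6.138217149086868e-05 0.0 2.3 [ 0.2237682  -0.25526462 -0.46633367]
8453 ((562.5677490234375, -200.6119384765625), (73.50664520263672, 21.967132568359375), 79.81159210205078)
-0.23 1569 0.5458490146375818 0.5696881946282729 0.02267891770653152
-0.21000000000000002 2294 0.5483242443912393 0.5733096749278965 0.022826501908812954
-0.19000000000000003 2579 0.5517009541174895 0.5768597359646904 0.022782034920044807
-0.17000000000000004 2011 0.5556534039681227 0.5794720561261765 0.02281953163477781
(252, 285) [ 0.5487 -0.2809  0.0304] [42 42 43]
(252, 262) [ 0.546  -0.2824  0.0546] [68 66 66]
(245, 305) [ 0.5396 -0.2867  0.0182] [175 146 126]
(240, 296) [ 0.5397 -0.2797  0.02  ] [178 148 128]
(253, 318) [ 0.5436 -0.2936  0.0086] [10 12  8]
(232, 285) [ 0.5407 -0.2645  0.0186] [171 141 122]
```

Run:
```python
from h import *
for n in ['side','scene']:
    c,p,d=snap(n);W=pts(c,d)
    m=(W[...,2]<.08)&(W[...,2]>.004)&(abs(W[...,0]-.55)<.06)&(abs(W[...,1]+.275)<.035)
    v,u=np.nonzero(m);print(n,u.min(),u.max(),v.min(),v.max())
    dark=m&(p.astype(int).ptp(2) if 0 else (p.max(2).astype(int)-p.min(2)<12))
    w=W[dark];
    for z in np.arange(.0,.08,.008):
        t=w[(w[:,2]>=z)&(w[:,2]<z+.008)]
        if len(t): print(round(z,3),len(t),t.min(0).round(4),t.max(0).round(4))
c=env.get_calibration('wrist');s=env.get_state()
print(c['origin']-s['tcp_pos'],s['joint_pos'],s['tau'])
```

```text
side 304 350 287 342
0.0 12 [ 0.5372 -0.296   0.0043] [ 0.5512 -0.293   0.008 ]
0.008 36 [ 0.5361 -0.2967  0.0081] [ 0.5522 -0.293   0.0156]
0.016 12 [ 0.5381 -0.298   0.0168] [ 0.5493 -0.2942  0.019 ]
0.024 25 [ 0.5406 -0.2838  0.0265] [ 0.5592 -0.2749  0.0319]
0.032 62 [ 0.5345 -0.2851  0.0323] [ 0.5616 -0.2762  0.04  ]
0.04 79 [ 0.5337 -0.2846  0.04  ] [ 0.5607 -0.2665  0.048 ]
0.048 80 [ 0.5337 -0.285   0.0483] [ 0.5607 -0.2646  0.0559]
0.056 61 [ 0.5336 -0.286   0.0561] [ 0.5597 -0.2739  0.064 ]
0.064 99 [ 0.5172 -0.29    0.0641] [ 0.5743 -0.2749  0.072 ]
0.072 243 [ 0.5131 -0.2922  0.0721] [ 0.5845 -0.2586  0.08  ]
scene 325 360 266 303
0.024 1 [ 0.5426 -0.2762  0.0313] [ 0.5426 -0.2762  0.0313]
0.032 11 [ 0.5367 -0.2812  0.0344] [ 0.548  -0.2651  0.0399]
0.04 25 [ 0.5349 -0.2817  0.0402] [ 0.5497 -0.2685  0.0474]
0.048 23 [ 0.5343 -0.2821  0.0486] [ 0.5509 -0.2722  0.0556]
0.056 14 [ 0.5351 -0.2819  0.0565] [ 0.5538 -0.2746  0.064 ]
0.064 28 [ 0.5174 -0.283   0.0643] [ 0.5576 -0.256   0.0717]
0.072 70 [ 0.5146 -0.2867  0.0721] [ 0.5768 -0.2581  0.0799]
[0.01243142 0.06508959 0.16385098] [-5.88683182e-01  5.19217140e-01 -1.75345255e-01  8.76211720e-01
  6.93465998e-05  1.15671330e+00] [-6.36663553e-04 -5.48179114e+01  2.55512917e+01  1.76331832e-03
  4.62587229e-05  1.65584304e-06]
```

Run:
```python
from h import *
for n in ['side0','scene0']:
    z=np.load(n+'.npz');W=z['W'];p=z['p']
    m=(W[...,2]<.34)&(W[...,2]>.19)&(abs(W[...,0]-.575)<.09)&(abs(W[...,1])<.05)
    w=W[m]
    for s in (-1,1):
        t=w[(w[:,0]-.575)*s>0];i=np.argsort(t[:,2])[:6];print(n,s,len(t),t[i].round(4))
```

```text
side0 -1 1277 [[ 0.524  -0.004   0.2448]
 [ 0.5238  0.0007  0.245 ]
 [ 0.5253 -0.0055  0.2451]
 [ 0.5245  0.0025  0.2461]
 [ 0.5245 -0.0027  0.2461]
 [ 0.5292 -0.0102  0.2463]]
side0 1 1045 [[ 0.6173  0.0085  0.2448]
 [ 0.6165  0.0024  0.2451]
 [ 0.6189 -0.0097  0.2452]
 [ 0.6155 -0.0085  0.2452]
 [ 0.6169 -0.0055  0.2459]
 [ 0.6147 -0.0058  0.2462]]
scene0 -1 901 [[ 0.5255 -0.0025  0.2431]
 [ 0.5241  0.0051  0.245 ]
 [ 0.5244 -0.0007  0.2452]
 [ 0.5272 -0.0098  0.2458]
 [ 0.5242 -0.007   0.2459]
 [ 0.5247 -0.0096  0.2469]]
scene0 1 656 [[ 6.171e-01 -5.000e-04  2.435e-01]
 [ 6.159e-01  4.400e-03  2.443e-01]
 [ 6.171e-01 -3.400e-03  2.447e-01]
 [ 6.169e-01  2.500e-03  2.447e-01]
 [ 6.163e-01  7.900e-03  2.451e-01]
 [ 6.147e-01 -8.800e-03  2.457e-01]]
```

Depth shows the real fingertips sit about 22 mm behind the reported TCP: the open tips were at z 0.244 with the TCP at 0.209 at the start, and they are about 0.025 now. I'll reopen and descend that much farther, watching the force.

Request:
{"api": "carry_out", "payload": {
  "steps": [
    [[0,0,0],[0,0,-0.3],80],
    [[0,0,0],[0,0,-0.3],80],
    [[0,0,0],[0,0,-0.3],80],
    [[0,0,0],[0,0,-0.3],80],
    [[0,0,0],[0,0,0.6],80],
    [[0,0,0],[0,0,1.2],80],
    [[0,0,0],[0,0,1.7],80],
    [[0,0,0],[0,0,1.7],80]
  ]
}}

```text
clock: 3.5
tcp_pos: [0.5492, -0.2704, -0.0155]
orientation: [-0.001, 0.766, 0.643, -0.0]
wrist_force: [-0.0, 0.1, -0.3]
finger_gap: 0.0589
grip_force: 0.0
```

Request:
{"api": "carry_out", "payload": {
  "steps": [
    [[0,0,0],[0,0,0.4],80],
    [[0,0,0],[0,0,0.4],255],
    [[0,0,0],[0,0,0.4],255],
    [[0,0,0],[0,0,0.4],255],
    [[0,0,0],[0,0,0.4],255],
    [[0,0,0],[0,0,0.4],255],
    [[0,0,0],[0,0,-3],255],
    [[0,0,0],[0,0,-6],255]
  ],
  "force": 60
}}

```text
clock: 4.5
tcp_pos: [0.5492, -0.2705, 0.0453]
orientation: [-0.001, 0.766, 0.643, -0.0]
wrist_force: [0.6, 0.5, -1.6]
finger_gap: 0.02
grip_force: 59.0
```

Run:
```python
from h import *
s=env.get_state();t=s['tcp_pos'];Rt=rot(s['orientation'])
print(t,np.degrees(np.arctan2(*Rt.as_matrix()[:2,0][::-1])))
for n in ['wrist','scene','side']:
    c,p,d=snap(n);W=pts(c,d);L=Rt.inv().apply((W-t).reshape(-1,3)).reshape(W.shape)
    col=p[...,0].astype(int)-p[...,2]>15
    m=col&(abs(L[...,1])<.02)&(L[...,2]>-.05)&(L[...,2]<-.01)&(abs(L[...,0])<.2)
    l=L[m];print(n,m.sum(),np.percentile(l[:,0],[0,1,99,100]).round(4))
    for a in [(-.04,-.02),(.03,.05),(.06,.08),(.09,.12)]:
        k=l[(l[:,0]>a[0])&(l[:,0]<a[1])]
        if len(k)>5: print(a,len(k),'ymid',((k[:,1].min()+k[:,1].max())/2).round(4),'top',np.percentile(k[:,2],2).round(4))
```

```text
[ 0.5491997  -0.27049901  0.04525685] 79.99251501347197
wrist 17797 [-0.0238 -0.0213  0.1002  0.1027]
(-0.04, -0.02) 300 ymid 0.0011 top -0.0411
(0.03, 0.05) 2627 ymid 0.0009 top -0.041
(0.06, 0.08) 3176 ymid 0.0009 top -0.0408
(0.09, 0.12) 2085 ymid 0.0007 top -0.0408
scene 502 [-0.0259 -0.0249  0.1396  0.1413]
(-0.04, -0.02) 57 ymid 0.0004 top -0.0457
(0.06, 0.08) 79 ymid -0.0011 top -0.0455
(0.09, 0.12) 126 ymid -0.0002 top -0.0456
side 406 [-0.0275 -0.0269  0.1376  0.1393]
(-0.04, -0.02) 78 ymid 0.0016 top -0.0453
(0.06, 0.08) 60 ymid -0.005 top -0.0444
(0.09, 0.12) 22 ymid -0.0044 top -0.0432
```

Request:
{"api": "carry_out", "payload": {
  "steps": [
    [[0,0,0],[3,-1,0],255],
    [[0,0,0],[8,-2.5,0],255],
    [[0,0,-1],[13,-4,0],255],
    [[0,0,-1.5],[18,-5.6,0],255],
    [[0,0,-1.5],[21.5,-6.8,0],255],
    [[0,0,-1.5],[23.5,-7.3,0],255],
    [[0,0,-1.5],[23.5,-7.3,0],255],
    [[0,0,-1.5],[23.5,-7.3,0],255]
  ]
}}

```text
clock: 5.65
tcp_pos: [0.5182, -0.027, 0.0443]
orientation: [-0.0, 0.758, 0.653, -0.0]
wrist_force: [0.4, 0.4, -0.8]
finger_gap: 0.0198
grip_force: 59.0
```

```bash
cat > m.py <<'E'
from h import *
s=env.get_state();t=s['tcp_pos'];Rt=rot(s['orientation']);print(t,s['wrist_force'].round(1),s['finger_gap'],np.degrees(np.arctan2(*Rt.as_matrix()[:2,0][::-1])))
c,p,d=snap('wrist','w3.png');W=pts(c,d);L=Rt.inv().apply((W-t).reshape(-1,3)).reshape(W.shape)
col=p[...,0].astype(int)-p[...,2]>15
m=col&(abs(L[...,1])<.025)&(L[...,2]>-.06)&(L[...,2]<-.01)&(abs(L[...,0])<.2)
l=L[m];print('pipe',m.sum(),np.percentile(l[:,0],[1,99]).round(4))
for a in np.arange(-.03,.15,.03):
    k=l[(l[:,0]>a)&(l[:,0]<a+.02)]
    if len(k)>5: print(a.round(3),len(k),'ymid',((k[:,1].min()+k[:,1].max())/2).round(4),'top',np.percentile(k[:,2],2).round(4))
# clamp parts in frame a
g=~col
for z0,z1,nm in [(.007,.018,'base'),(.040,.050,'cradtop')]:
    m=g&(W[...,2]>z0)&(W[...,2]<z1)&(W[...,1]>.0)&(abs(W[...,0]-.535)<.08)&(L[...,0]>.02)
    l=L[m]
    if len(l)<5: print(nm,len(l));continue
    print(nm,len(l),'x',np.percentile(l[:,0],[0,1,99]).round(4))
    for a in np.arange(.05,.2,.01):
        k=l[(l[:,0]>a)&(l[:,0]<a+.01)]
        if len(k)>8: print(a.round(3),len(k),k[:,1].min().round(4),k[:,1].max().round(4),'mid',((k[:,1].min()+k[:,1].max())/2).round(4))
E
python3 m.py
```

```text
[ 0.51821128 -0.02704238  0.04431546] [ 0.4  0.4 -0.8] 0.019777427070154993 81.49322948284339
pipe 18809 [-0.0212  0.1   ]
-0.03 1263 ymid 0.001 top -0.0488
0.0 4001 ymid 0.001 top -0.0589
0.03 2613 ymid 0.0009 top -0.041
0.06 3178 ymid 0.0008 top -0.0409
0.09 2077 ymid 0.0007 top -0.0409
base 10430 x [0.0649 0.0654 0.1198]
0.06 1034 -0.046 0.0488 mid 0.0014
0.07 1576 -0.046 0.0494 mid 0.0017
0.08 1834 -0.0461 0.0493 mid 0.0016
0.09 2093 -0.0461 0.0495 mid 0.0017
0.1 2037 -0.0462 0.0495 mid 0.0016
0.11 1798 -0.0462 0.0497 mid 0.0017
0.12 58 -0.0456 0.0488 mid 0.0016
cradtop 368 x [0.1029 0.1032 0.1119]
0.1 303 -0.0187 0.0215 mid 0.0014
0.11 65 0.0143 0.0214 mid 0.0178
```

Request:
{"api": "carry_out", "payload": {
  "steps": [
    [[0,0,0],[0,0.06,1.2],255],
    [[0,0,0],[0,0.06,2.2],255],
    [[0,0,0],[0,0.06,2.6],255],
    [[0,0,0],[0,0.06,2.7],255],
    [[0,0,0],[0,0.06,2.75],255],
    [[0,0,0],[0,0.06,2.8],255],
    [[0,0,0],[0,0.06,2.8],255],
    [[0,0,0],[0,0.06,2.8],255]
  ]
}}

```text
clock: 6.7
tcp_pos: [0.5193, -0.0267, 0.0174]
orientation: [0.0, 0.758, 0.653, 0.0]
wrist_force: [-0.4, 0.2, -1.7]
finger_gap: 0.0199
grip_force: 59.0
```

Request:
{"api": "carry_out", "payload": {
  "steps": [
    [[0,0,0],[0,0,0.05],255],
    [[0,0,0],[0,0,0.1],255],
    [[0,0,0],[0,0,0.15],255],
    [[0,0,0],[0,0,0.2],255],
    [[0,0,0],[0,0,0.22],255],
    [[0,0,0],[0,0,0.22],255],
    [[0,0,0],[0,0,0.22],255],
    [[0,0,0],[0,0,0.22],255]
  ]
}}

```text
clock: 7.7
tcp_pos: [0.5192, -0.0267, 0.015]
orientation: [0.0, 0.758, 0.653, 0.0]
wrist_force: [-0.9, -0.3, 0.5]
finger_gap: 0.0196
grip_force: 59.1
```

Request:
{"api": "carry_out", "payload": {
  "steps": [
    [[0,0,0],[0,0,0.04],255],
    [[0,0,0],[0,0,0.08],255],
    [[0,0,0],[0,0,0.08],255],
    [[0,0,0],[0,0,0.08],255],
    [[0,0,0],[0.3,0,0.08],255],
    [[0,0,0],[0.8,0,0.08],255],
    [[0,0,0],[1.2,0,0.08],255],
    [[0,0,0],[1.2,0,0.08],255]
  ]
}}

```text
clock: 8.7
tcp_pos: [0.5211, -0.0142, 0.0142]
orientation: [-0.0, 0.757, 0.653, 0.0]
wrist_force: [-1.0, 0.2, 1.0]
finger_gap: 0.0202
grip_force: 59.3
```

Request:
{"api": "carry_out", "payload": {
  "steps": [
    [[0,0,0],[0.7,0,0],255],
    [[0,0,0],[1.5,0,0],255],
    [[0,0,0],[2.3,0,0],255],
    [[0,0,0],[3.1,0,0],255],
    [[0,0,0],[3.9,0,0],255],
    [[0,0,0],[4.7,0,0],255],
    [[0,0,0],[5.2,0,0],255],
    [[0,0,0],[5.2,0,0],255]
  ]
}}

```text
clock: 9.7
tcp_pos: [0.5286, 0.0374, 0.0145]
orientation: [-0.0, 0.757, 0.653, 0.0]
wrist_force: [-3.1, -2.2, 5.5]
finger_gap: 0.0198
grip_force: 59.8
```

Request:
{"api": "carry_out", "payload": {
  "steps": [
    [[0,0,0],[0.3,0,0],255],
    [[0,0,0],[0.6,0,0],255],
    [[0,0,0],[0.7,0,0],255],
    [[0,0,0],[0.8,0,0],255],
    [[0,0,0],[0.85,0,0],255],
    [[0,0,0],[0.9,0,0],255],
    [[0,0,0],[0.95,0,0],255],
    [[0,0,0],[1.0,0,0],255]
  ],
  "force": 20
}}

```text
clock: 10.7
tcp_pos: [0.5297, 0.0455, 0.0146]
orientation: [0.001, 0.758, 0.653, -0.001]
wrist_force: [-4.6, -8.7, 7.1]
finger_gap: 0.0197
grip_force: 60.0
```

Request:
{"api": "carry_out", "payload": {
  "steps": [
    [[0,0,0],[0,0,0],255],
    [[0,0,0],[0,0,0],255],
    [[0,0,0],[0.05,0,0],255],
    [[0,0,0],[0.1,0,0],255],
    [[0,0,0],[0.1,0,0],255],
    [[0,0,0],[0.1,0,0],255],
    [[0,0,0],[0.1,0,0],255],
    [[0,0,0],[0.1,0,0],255]
  ]
}}

```text
clock: 11.7
tcp_pos: [0.5297, 0.0455, 0.0146]
orientation: [0.001, 0.758, 0.652, -0.002]
wrist_force: [-5.5, -10.4, 7.5]
finger_gap: 0.0194
grip_force: 60.0
```

```bash
cat > e.py <<'E'
from h import *
s=env.get_state();print(s['tcp_pos'],s['wrist_force'].round(1),s['ft_torque'].round(2))
o=np.array([.545,.1545]);a=np.radians(-8.5);x=np.array([np.cos(a),np.sin(a)]);y=np.array([-x[1],x[0]])
print('tcp clamp',(s['tcp_pos'][:2]-o)@x,(s['tcp_pos'][:2]-o)@y)
for n,k in [('scene',(0,0)),('side',(0,0)),('wrist',(0,0))]:
    c,p,d=snap(n,n+'5.png');W=pts(c,d);X=(W[...,:2]-o)@x;Y=(W[...,:2]-o)@y;Z=W[...,2]
    col=p[...,0].astype(int)-p[...,2]>15
    m=col&(abs(X)<.02)&(Z>.03)&(Z<.065)&(Y>-.2)&(Y<.1)
    print(n,m.sum(),np.percentile(Y[m],[0,2,98,100]).round(4))
    for b in np.arange(-.15,0,.02):
        q=m&(Y>b)&(Y<b+.02)
        if q.sum()>8: print(b.round(2),q.sum(),'xmid',((X[q].min()+X[q].max())/2).round(4),'top',np.percentile(Z[q],97).round(4))
    f=(abs(X)<.05)&(Z>.107)&(Z<.120)&(abs(Y)<.03)
    if f.sum()>50: print('beam',X[f].min().round(4),X[f].max().round(4),Y[f].min().round(4),Y[f].max().round(4))
E
python3 e.py
```

```text
[0.52966302 0.0454505  0.01455973] [ -5.5 -10.4   7.5] [-1.92  1.01  0.18]
tcp clamp 0.0009500238615042219 -0.11011863664743562
scene 210 [-0.1362 -0.1345  0.0277  0.0305]
-0.15 25 xmid -0.0008 top 0.0554
-0.13 66 xmid 0.0017 top 0.0584
-0.11 20 xmid 0.0049 top 0.0563
-0.07 15 xmid -0.0039 top 0.0566
-0.05 15 xmid -0.0009 top 0.0568
-0.01 34 xmid -0.0007 top 0.0574
beam -0.0498 0.011 -0.0198 0.0206
side 207 [-0.1368 -0.1358  0.018   0.0307]
-0.15 39 xmid 0.0002 top 0.0553
-0.13 51 xmid -0.0004 top 0.0568
-0.11 39 xmid 0.0017 top 0.0571
-0.09 26 xmid 0.0046 top 0.0564
-0.07 15 xmid 0.0045 top 0.0564
-0.01 16 xmid -0.0092 top 0.0531
beam -0.0499 -0.0213 -0.021 0.0169
wrist 19973 [-0.1346 -0.1291 -0.0102 -0.0057]
-0.15 310 xmid 0.0023 top 0.0554
-0.13 1978 xmid 0.0023 top 0.0599
-0.11 2425 xmid 0.0 top 0.0627
-0.09 3085 xmid 0.0009 top 0.0559
-0.07 3015 xmid 0.001 top 0.0563
-0.05 3549 xmid 0.0 top 0.0566
-0.03 5258 xmid 0.0002 top 0.0568
-0.01 353 xmid 0.0009 top 0.0544
```

Request:
{"api": "carry_out", "payload": {
  "steps": [
    [[0,0,0],[0,0,0],70],
    [[0,0,0],[0,0,0],70],
    [[0,0,0],[0,0,0],70],
    [[0,0,0],[0,0,-2],70],
    [[0,0,0],[0,0,-7],70],
    [[0,0,0],[0,0,-13],70],
    [[0,0,0],[0,0,-18],70],
    [[0,0,0],[0,0,-18],70]
  ]
}}

```text
clock: 12.85
tcp_pos: [0.5334, 0.0477, 0.1989]
orientation: [0.003, 0.757, 0.653, 0.003]
wrist_force: [-0.1, -0.5, 0.4]
finger_gap: 0.0621
grip_force: 0.0
```

```bash
python3 e.py
cat > tab.py <<'E'
from h import *
o=np.array([.545,.1545]);a=np.radians(-8.5);x=np.array([np.cos(a),np.sin(a)]);y=np.array([-x[1],x[0]])
def tab(show=True):
    for n in ['scene','side']:
        c,p,d=snap(n);W=pts(c,d);X=(W[...,:2]-o)@x;Y=(W[...,:2]-o)@y;Z=W[...,2]
        m=(abs(Y)<.02)&(Z>.090)&(Z<.112)&(X<-.046)&(X>-.09)
        v,u=np.nonzero(m);print(n,'tab X min',m.sum(),np.sort(X[m])[:6].round(4),'n<-.0555:',(X[m]<-.0555).sum(),'px',u[X[m]<-.051].mean().round() if (X[m]<-.051).any() else '',v[X[m]<-.051].mean().round() if (X[m]<-.051).any() else '')
if __name__=='__main__':
    s=env.get_state();print(s['clock'],s['tcp_pos'].round(4),s['wrist_force'].round(1));tab()
E
python3 tab.py
python3 - <<'E'
from tab import *
c,p,d=snap('wrist','w6.png');W=pts(c,d);X=(W[...,:2]-o)@x;Y=(W[...,:2]-o)@y;Z=W[...,2]
dark=p.max(2)<75
for lo,hi,k in [(.108,.12,~dark),(.135,.18,dark)]:
    m=k&(Z>lo)&(Z<hi)&(abs(X)<.09)&(Y>-.05)
    print(lo,m.sum(),X[m].min(),X[m].max(),Y[m].min(),Y[m].max(),Z[m].max(), W[m].mean(0))
E
```

```text
[0.53338093 0.04769379 0.19890221] [-0.1 -0.5  0.4] [-0.06 -0.03  0.  ]
tcp clamp 0.004295522602150486 -0.10735044707658141
scene 523 [-0.1351 -0.1335  0.023   0.0316]
-0.15 33 xmid -0.0005 top 0.056
-0.13 58 xmid -0.0007 top 0.0563
-0.11 57 xmid -0.0006 top 0.0569
-0.09 80 xmid -0.0001 top 0.0564
-0.07 55 xmid 0.0014 top 0.0574
-0.05 62 xmid 0.0003 top 0.0576
-0.03 82 xmid -0.0004 top 0.0568
-0.01 66 xmid -0.0002 top 0.0575
beam -0.0495 0.0483 -0.02 0.0198
side 417 [-0.1384 -0.1352  0.0309  0.0359]
-0.15 37 xmid -0.0002 top 0.056
-0.13 55 xmid -0.0009 top 0.057
-0.11 57 xmid -0.0005 top 0.0574
-0.09 54 xmid 0.0005 top 0.0577
-0.07 51 xmid -0.0011 top 0.0575
-0.05 50 xmid 0.0022 top 0.0574
-0.03 45 xmid 0.001 top 0.0575
-0.01 42 xmid 0.0007 top 0.0574
beam -0.0498 0.0471 -0.0219 0.0161
wrist 3700 [-0.1343 -0.1303 -0.0143 -0.0122]
-0.15 83 xmid 0.002 top 0.056
-0.13 437 xmid 0.002 top 0.0565
-0.11 460 xmid 0.0015 top 0.0566
-0.09 680 xmid 0.001 top 0.0565
-0.07 553 xmid 0.0009 top 0.0567
-0.05 637 xmid -0.0 top 0.0568
-0.03 850 xmid 0.0 top 0.057
beam -0.05 0.05 -0.0172 0.019
13.0 [0.5298 0.0477 0.1933] [ 1.1 -0.3 -0.8]
scene tab X min 60 [-0.0537 -0.0536 -0.0532 -0.0531 -0.0531 -0.053 ] n<-.0555: 0 px 185.0 176.0
side tab X min 41 [-0.0532 -0.0531 -0.0531 -0.053  -0.0529 -0.0528] n<-.0555: 0 px 209.0 168.0
0.108 6118 -0.051116526461048827 0.05121734350211857 -0.017157006423838224 0.018458661467471063 0.11995258721174235 [0.54261071 0.15431079 0.11393368]
0.135 311 -0.0035845888848627496 0.00750591465307451 -0.005008211724679526 0.006283690914898465 0.1390572798111575 [0.54698489 0.15481946 0.13697212]
```

View pics/w6.png

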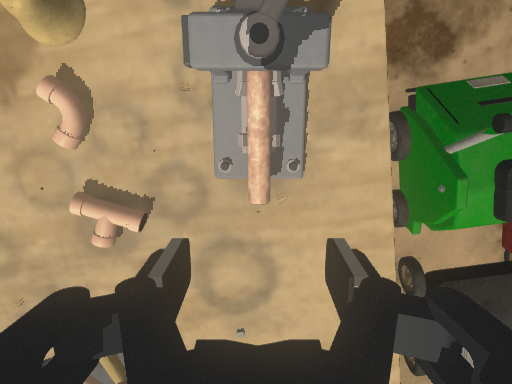

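The wrist view shows the pipe in the bed under the bridge, on axis, with its outer end at (258,203). The hub is at (259,35) and the crank arm goes off the top of the frame. Next I hover over the grip.

Request:
{"api": "carry_out", "payload": {
  "steps": [
    [[0,0,0],[3,0.5,0],90],
    [[0,0,0],[7,1,0],90],
    [[0,0,0],[11,1.6,0],90],
    [[0,0,0],[14,2.1,0],90],
    [[0,0,0],[15.2,2.35,0],90],
    [[0,0,0],[15.2,2.35,0],90],
    [[0,0,0],[15.2,2.35,0],90],
    [[0,0,0],[15.2,2.35,0],90]
  ]
}}

```text
clock: 14.15
tcp_pos: [0.5758, 0.1932, 0.1944]
orientation: [0.0, 0.758, 0.652, -0.0]
wrist_force: [0.5, 0.4, 0.6]
finger_gap: 0.055
grip_force: 0.0
```

Run:
```python
from tab import *
s=env.get_state();t=s['tcp_pos'];Rt=rot(s['orientation']);print(s['clock'],t,s['finger_gap'])
for n in ['wrist','scene','side']:
    c,p,d=snap(n,n+'7.png');W=pts(c,d);X=(W[...,:2]-o)@x;Y=(W[...,:2]-o)@y;Z=W[...,2]
    m=(Z>.140)&(Z<.18)&(np.hypot(X,Y)<.075)&(np.hypot(X,Y)>.03)
    if m.sum()<5: print(n,m.sum());continue
    q=W[m];L=Rt.inv().apply(q-t);(cx,cy),r=cv2.minEnclosingCircle((q[:,:2]*1000).astype(np.float32))
    print(n,m.sum(),'rect',cx,cy,r,'z',q[:,2].max(),'L mid',((L.min(0)+L.max(0))/2).round(4),'span',(np.ptp(L,axis=0)).round(4),'R',np.hypot(cx/1000-o[0],cy/1000-o[1]))
    f=(Z>.2)&(Z<.26)&(np.hypot(W[...,0]-t[0],W[...,1]-t[1])<.06)
    print('finger tip z',np.sort(Z[f])[:5].round(4))
```

```text
14.15 [0.57584303 0.19319923 0.19437284] 0.055041949053969356
wrist 1003 rect 576.2357177734375 196.2568817138672 9.324185371398926 z 0.1767149767128458 L mid [ 0.0029 -0.0002  0.0359] span [0.0181 0.0181 0.0366] R 0.052146977240178874
finger tip z [0.2185 0.2189 0.2192 0.2194 0.2194]
scene 101 rect 571.7783203125 195.58546447753906 10.526769638061523 z 0.17715222745571402 L mid [ 0.002  -0.0033  0.0356] span [0.0205 0.0174 0.0367] R 0.0490417559850172
finger tip z [0.2191 0.2193 0.2198 0.2207 0.2208]
side 131 rect 574.000732421875 192.550048828125 10.39548110961914 z 0.17635452825110026 L mid [-0.0011 -0.0027  0.0361] span [0.0189 0.0174 0.0362] R 0.04784191359914322
finger tip z [0.2202 0.2209 0.2216 0.2221 0.2222]
```

Request:
{"api": "carry_out", "payload": {
  "steps": [
    [[0,0,0],[0.2,-0.1,2],90],
    [[0,0,0],[0.2,-0.1,5],90],
    [[0,0,0],[0.2,-0.1,7],90],
    [[0,0,0],[0.2,-0.1,7.7],90],
    [[0,0,0],[0.2,-0.1,7.7],90],
    [[0,0,0],[0.2,-0.1,7.7],255],
    [[0,0,0],[0.2,-0.1,7.7],255],
    [[0,0,0],[0.2,-0.1,7.7],255]
  ],
  "force": 60
}}

```text
clock: 15.3
tcp_pos: [0.5757, 0.1965, 0.1184]
orientation: [0.0, 0.758, 0.653, 0.001]
wrist_force: [-1.6, 0.2, 5.7]
finger_gap: 0.0171
grip_force: 58.9
```

Request:
{"api": "carry_out", "payload": {
  "steps": [
    [[0,0,0],[0,0,0],255],
    [[0,0,0],[0,0,0],255],
    [[0,0,0],[0,0,0],255],
    [[0,0,0],[0,0,0],255],
    [[0,0,0],[0,0,0],255],
    [[0,0,0],[0,0,0],255],
    [[0,0,0],[0,0,0],255],
    [[0,0,0],[0,0,0],255]
  ]
}}

```text
clock: 16.3
tcp_pos: [0.5757, 0.1965, 0.1184]
orientation: [0.0, 0.758, 0.653, 0.001]
wrist_force: [-2.0, -0.6, 5.8]
finger_gap: 0.0165
grip_force: 59.0
```

Run:
```python
import numpy as np
def rows(b0,bs,R=5.0):
    c=lambda b:R*np.array([np.cos(np.radians(b)),np.sin(np.radians(b))])
    return [tuple((c(b)-c(b0)).round(2).tolist()) for b in bs]
print('A',rows(27,27+np.array([6,13,21,29,37,45,52,55])))
print('B',rows(82,82+np.array([6,14,22,30,38,46,52,55])))
print('C',rows(137,137+np.array([6,13,20,27,34,40,44,45])))
b=182
while b<400:
    print(b,rows(b,b+np.array([3,6,9,12])));b+=12
```

```text
A [(-0.26, 0.45), (-0.62, 0.94), (-1.11, 1.45), (-1.66, 1.88), (-2.26, 2.22), (-2.91, 2.49), (-3.5, 2.64), (-3.76, 2.68)]
B [(-0.52, 0.05), (-1.22, 0.02), (-1.91, -0.1), (-2.57, -0.32), (-3.2, -0.62), (-3.77, -1.01), (-4.17, -1.35), (-4.35, -1.54)]
C [(-0.34, -0.4), (-0.67, -0.91), (-0.95, -1.46), (-1.15, -2.03), (-1.28, -2.63), (-1.34, -3.15), (-1.34, -3.5), (-1.34, -3.58)]
182 [(0.02, -0.26), (0.05, -0.52), (0.09, -0.78), (0.15, -1.04)]
194 [(0.07, -0.25), (0.15, -0.5), (0.25, -0.74), (0.36, -0.98)]
206 [(0.12, -0.23), (0.25, -0.46), (0.4, -0.68), (0.55, -0.89)]
218 [(0.17, -0.2), (0.34, -0.39), (0.53, -0.58), (0.73, -0.75)]
230 [(0.2, -0.16), (0.42, -0.31), (0.64, -0.46), (0.87, -0.58)]
242 [(0.23, -0.12), (0.47, -0.22), (0.72, -0.31), (0.97, -0.39)]
254 [(0.25, -0.07), (0.51, -0.12), (0.77, -0.16), (1.03, -0.18)]
266 [(0.26, -0.01), (0.52, -0.01), (0.78, 0.01), (1.04, 0.04)]
278 [(0.26, 0.04), (0.51, 0.1), (0.77, 0.17), (1.01, 0.25)]
290 [(0.24, 0.1), (0.48, 0.2), (0.71, 0.33), (0.94, 0.46)]
302 [(0.22, 0.14), (0.43, 0.3), (0.63, 0.47), (0.82, 0.64)]
314 [(0.18, 0.19), (0.36, 0.38), (0.52, 0.59), (0.67, 0.8)]
326 [(0.14, 0.22), (0.27, 0.45), (0.39, 0.68), (0.49, 0.92)]
338 [(0.09, 0.25), (0.17, 0.49), (0.24, 0.75), (0.29, 1.0)]
350 [(0.04, 0.26), (0.06, 0.52), (0.08, 0.78), (0.07, 1.04)]
362 [(-0.02, 0.26), (-0.05, 0.52), (-0.09, 0.78), (-0.15, 1.04)]
374 [(-0.07, 0.25), (-0.15, 0.5), (-0.25, 0.74), (-0.36, 0.98)]
386 [(-0.12, 0.23), (-0.25, 0.46), (-0.4, 0.68), (-0.55, 0.89)]
398 [(-0.17, 0.2), (-0.34, 0.39), (-0.53, 0.58), (-0.73, 0.75)]
```

Request:
{"api": "carry_out", "payload": {
  "steps": [
    [[0,0,0],[-0.26,0.45,0],255],
    [[0,0,0],[-0.62,0.94,0],255],
    [[0,0,0],[-1.11,1.45,0],255],
    [[0,0,0],[-1.66,1.88,0],255],
    [[0,0,0],[-2.26,2.22,0],255],
    [[0,0,0],[-2.91,2.49,0],255],
    [[0,0,0],[-3.5,2.64,0],255],
    [[0,0,0],[-3.76,2.68,0],255]
  ]
}}

```text
clock: 17.3
tcp_pos: [0.5962, 0.157, 0.1184]
orientation: [-0.001, 0.757, 0.653, 0.002]
wrist_force: [-2.7, 5.7, 6.2]
finger_gap: 0.0169
grip_force: 59.1
```

Request:
{"api": "carry_out", "payload": {
  "steps": [
    [[0,0,0],[-0.52,0.05,0],255],
    [[0,0,0],[-1.22,0.02,0],255],
    [[0,0,0],[-1.91,-0.1,0],255],
    [[0,0,0],[-2.57,-0.32,0],255],
    [[0,0,0],[-3.2,-0.62,0],255],
    [[0,0,0],[-3.77,-1.01,0],255],
    [[0,0,0],[-4.17,-1.35,0],255],
    [[0,0,0],[-4.35,-1.54,0],255]
  ]
}}

```text
clock: 18.3
tcp_pos: [0.5764, 0.1163, 0.1185]
orientation: [0.0, 0.757, 0.653, 0.003]
wrist_force: [2.7, 5.9, 2.4]
finger_gap: 0.0169
grip_force: 58.7
```

Request:
{"api": "carry_out", "payload": {
  "steps": [
    [[0,0,0],[-0.34,-0.4,0],255],
    [[0,0,0],[-0.67,-0.91,0],255],
    [[0,0,0],[-0.95,-1.46,0],255],
    [[0,0,0],[-1.15,-2.03,0],255],
    [[0,0,0],[-1.28,-2.63,0],255],
    [[0,0,0],[-1.34,-3.15,0],255],
    [[0,0,0],[-1.34,-3.5,0],255],
    [[0,0,0],[-1.34,-3.58,0],255]
  ]
}}

```text
clock: 19.3
tcp_pos: [0.5403, 0.1065, 0.1185]
orientation: [0.002, 0.758, 0.653, 0.002]
wrist_force: [5.9, -0.3, 0.1]
finger_gap: 0.0166
grip_force: 58.7
```

```bash
cat >> tab.py <<'E'
    t=s['tcp_pos'][:2]-np.array([.5465,.1559]);print('R',np.hypot(*t).round(4),'beta',(81.5-np.degrees(np.arctan2(t[1],t[0])))%360)
    al=np.arctan2(t[1],t[0]);f=s['wrist_force'];print('Ftan',f[0]*-np.sin(al)+f[1]*np.cos(al),'Frad',f[0]*np.cos(al)+f[1]*np.sin(al))
E
python3 tab.py
```

```text
19.3 [0.5403 0.1065 0.1185] [ 5.9 -0.3  0.1]
scene tab X min 61 [-0.0542 -0.0538 -0.0537 -0.0535 -0.0535 -0.0533] n<-.0555: 0 px 185.0 176.0
side tab X min 44 [-0.0533 -0.0533 -0.0532 -0.0531 -0.053  -0.0529] n<-.0555: 0 px 209.0 168.0
R 0.0498 beta 178.6439202748587
Ftan 5.912432460055933 Frad -0.4408185803892946
```

Request:
{"api": "carry_out", "payload": {
  "steps": [
    [[0,0,0],[0.02,-0.26,0],255],
    [[0,0,0],[0.05,-0.52,0],255],
    [[0,0,0],[0.09,-0.78,0],255],
    [[0,0,0],[0.15,-1.04,0],255],
    [[0,0,0],[0.22,-1.29,0],255],
    [[0,0,0],[0.3,-1.54,0],255],
    [[0,0,0],[0.4,-1.78,0],255],
    [[0,0,0],[0.51,-2.02,0],255]
  ]
}}

```text
clock: 20.4
tcp_pos: [0.5207, 0.1132, 0.1184]
orientation: [0.003, 0.758, 0.652, 0.001]
wrist_force: [4.1, -4.4, 2.1]
finger_gap: 0.017
grip_force: 58.8
```

```bash
python3 tab.py
```

```text
20.4 [0.5207 0.1132 0.1184] [ 4.1 -4.4  2.1]
scene tab X min 58 [-0.0537 -0.0534 -0.0533 -0.0532 -0.0531 -0.0531] n<-.0555: 0 px 185.0 176.0
side tab X min 47 [-0.0534 -0.0532 -0.0531 -0.053  -0.053  -0.0528] n<-.0555: 0 px 209.0 168.0
R 0.0499 beta 202.6308724288662
Ftan 5.798400776185491 Frad 1.6790901049642324
```

Request:
{"api": "carry_out", "payload": {
  "steps": [
    [[0,0,0],[0.12,-0.23,0],255],
    [[0,0,0],[0.25,-0.46,0],255],
    [[0,0,0],[0.4,-0.68,0],255],
    [[0,0,0],[0.55,-0.89,0],255],
    [[0,0,0],[0.72,-1.09,0],255],
    [[0,0,0],[0.89,-1.28,0],255],
    [[0,0,0],[1.08,-1.47,0],255],
    [[0,0,0],[1.28,-1.64,0],255]
  ]
}}

```text
clock: 21.5
tcp_pos: [0.5052, 0.1275, 0.1184]
orientation: [0.003, 0.758, 0.652, -0.0]
wrist_force: [0.6, -8.0, 5.1]
finger_gap: 0.0168
grip_force: 59.2
```

```bash
python3 tab.py
```

```text
21.5 [0.5052 0.1275 0.1184] [ 0.6 -8.   5.1]
scene tab X min 59 [-0.0534 -0.0534 -0.0533 -0.0532 -0.0531 -0.053 ] n<-.0555: 0 px 185.0 176.0
side tab X min 43 [-0.0532 -0.053  -0.053  -0.053  -0.0529 -0.0528] n<-.0555: 0 px 209.0 168.0
R 0.0501 beta 226.91666112499814
Ftan 6.867056459902888 Frad 4.051839455849086
```

Request:
{"api": "carry_out", "payload": {
  "steps": [
    [[0,0,0],[0.1,-0.08,0],255],
    [[0,0,0],[0.2,-0.16,0],255],
    [[0,0,0],[0.31,-0.24,0],255],
    [[0,0,0],[0.42,-0.31,0],255],
    [[0,0,0],[0.53,-0.39,0],255],
    [[0,0,0],[0.64,-0.46,0],255],
    [[0,0,0],[0.75,-0.52,0],255],
    [[0,0,0],[0.87,-0.58,0],255]
  ]
}}

```text
clock: 22.6
tcp_pos: [0.5001, 0.1368, 0.1184]
orientation: [0.003, 0.758, 0.652, -0.001]
wrist_force: [-0.8, -8.8, 7.4]
finger_gap: 0.0169
grip_force: 59.4
```

```bash
python3 tab.py
```

```text
22.6 [0.5001 0.1368 0.1184] [-0.8 -8.8  7.4]
scene tab X min 60 [-0.0538 -0.0537 -0.0533 -0.0533 -0.0531 -0.0531] n<-.0555: 0 px 185.0 176.0
side tab X min 40 [-0.0534 -0.0532 -0.0532 -0.0531 -0.0531 -0.0531] n<-.0555: 0 px 209.0 168.0
R 0.0502 beta 239.08133062134823
Ftan 7.850009434054018 Frad 4.150634102100079
```

Request:
{"api": "carry_out", "payload": {
  "steps": [
    [[0,0,0],[0.11,-0.06,0],255],
    [[0,0,0],[0.23,-0.12,0],255],
    [[0,0,0],[0.35,-0.17,0],255],
    [[0,0,0],[0.47,-0.22,0],255],
    [[0,0,0],[0.6,-0.27,0],255],
    [[0,0,0],[0.72,-0.31,0],255],
    [[0,0,0],[0.84,-0.35,0],255],
    [[0,0,0],[0.97,-0.39,0],255]
  ]
}}

```text
clock: 23.7
tcp_pos: [0.497, 0.1469, 0.1184]
orientation: [0.002, 0.758, 0.652, -0.001]
wrist_force: [-2.1, -9.5, 7.1]
finger_gap: 0.0169
grip_force: 59.5
```

```bash
python3 tab.py
```

```text
23.7 [0.497  0.1469 0.1184] [-2.1 -9.5  7.1]
scene tab X min 59 [-0.0538 -0.0536 -0.0534 -0.0534 -0.0533 -0.0533] n<-.0555: 0 px 185.0 176.0
side tab X min 37 [-0.0534 -0.0531 -0.0531 -0.0531 -0.053  -0.0529] n<-.0555: 0 px 209.0 168.0
R 0.0503 beta 251.22505166178018
Ftan 9.0070395216376 Frad 3.769714611944421
```

Request:
{"api": "carry_out", "payload": {
  "steps": [
    [[0,0,0],[0.12,-0.03,0],255],
    [[0,0,0],[0.25,-0.07,0],255],
    [[0,0,0],[0.38,-0.1,0],255],
    [[0,0,0],[0.51,-0.12,0],255],
    [[0,0,0],[0.64,-0.14,0],255],
    [[0,0,0],[0.77,-0.16,0],255],
    [[0,0,0],[0.77,-0.16,0],255],
    [[0,0,0],[0.77,-0.16,0],255]
  ]
}}

```text
clock: 24.8
tcp_pos: [0.4962, 0.155, 0.1184]
orientation: [0.002, 0.758, 0.652, -0.001]
wrist_force: [-3.2, -7.6, 8.6]
finger_gap: 0.0168
grip_force: 59.7
```

```bash
python3 tab.py
```

```text
24.8 [0.4962 0.155  0.1184] [-3.2 -7.6  8.6]
scene tab X min 53 [-0.0536 -0.0534 -0.0534 -0.0533 -0.0533 -0.0533] n<-.0555: 0 px 185.0 176.0
side tab X min 44 [-0.0535 -0.0534 -0.0533 -0.0532 -0.0532 -0.0532] n<-.0555: 0 px 209.0 168.0
R 0.0503 beta 260.43911771814044
Ftan 7.529657050629226 Frad 3.3252241526952657
```

Request:
{"api": "carry_out", "payload": {
  "steps": [
    [[0,0,0],[0.13,-0.01,0],255],
    [[0,0,0],[0.26,-0.02,0],255],
    [[0,0,0],[0.39,-0.03,0],255],
    [[0,0,0],[0.52,-0.03,0],255],
    [[0,0,0],[0.65,-0.04,0],255],
    [[0,0,0],[0.78,-0.03,0],255],
    [[0,0,0],[0.78,-0.03,0],255],
    [[0,0,0],[0.78,-0.03,0],255]
  ]
}}

```text
clock: 25.9
tcp_pos: [0.4966, 0.1628, 0.1184]
orientation: [0.002, 0.758, 0.652, -0.001]
wrist_force: [-4.9, -7.9, 10.5]
finger_gap: 0.0166
grip_force: 59.8
```

```bash
python3 tab.py
```

```text
25.9 [0.4966 0.1628 0.1184] [-4.9 -7.9 10.5]
scene tab X min 58 [-0.054  -0.0539 -0.0535 -0.0534 -0.0533 -0.0531] n<-.0555: 0 px 185.0 176.0
side tab X min 46 [-0.0536 -0.0532 -0.0532 -0.0531 -0.0531 -0.0528] n<-.0555: 0 px 209.0 168.0
R 0.0503 beta 269.3923806352773
Ftan 8.542516986759395 Frad 3.7728945740573883
```

Request:
{"api": "carry_out", "payload": {
  "steps": [
    [[0,0,0],[0.13,0.01,0],255],
    [[0,0,0],[0.26,0.02,0],255],
    [[0,0,0],[0.39,0.03,0],255],
    [[0,0,0],[0.52,0.05,0],255],
    [[0,0,0],[0.65,0.07,0],255],
    [[0,0,0],[0.78,0.09,0],255],
    [[0,0,0],[0.78,0.09,0],255],
    [[0,0,0],[0.78,0.09,0],255]
  ]
}}

```text
clock: 27.0
tcp_pos: [0.4983, 0.1705, 0.1183]
orientation: [0.001, 0.758, 0.652, -0.002]
wrist_force: [-5.6, -8.3, 10.8]
finger_gap: 0.0169
grip_force: 59.9
```

```bash
python3 tab.py
```

```text
27.0 [0.4983 0.1705 0.1183] [-5.6 -8.3 10.8]
scene tab X min 70 [-0.0623 -0.0616 -0.0613 -0.0611 -0.061  -0.0608] n<-.0555: 20 px 184.0 176.0
side tab X min 66 [-0.0615 -0.0611 -0.0611 -0.0605 -0.0603 -0.06  ] n<-.0555: 18 px 208.0 168.0
R 0.0504 beta 278.35894822770547
Ftan 9.579133589709812 Frad 2.9125282084243818
```

The tab is out 12 mm, which is its first step. I'll relax the push, open slightly and lift.

Request:
{"api": "carry_out", "payload": {
  "steps": [
    [[0,0,0],[-0.1,-0.01,0],255],
    [[0,0,0],[-0.2,-0.02,0],255],
    [[0,0,0],[-0.2,-0.02,0],160],
    [[0,0,0],[-0.2,-0.02,0],160],
    [[0,0,0],[-0.2,-0.02,0],160],
    [[0,0,0],[-0.2,-0.02,-2],160],
    [[0,0,0],[-0.2,-0.02,-6],160],
    [[0,0,0],[-0.2,-0.02,-10],160]
  ]
}}

```text
clock: 28.1
tcp_pos: [0.4985, 0.1705, 0.2178]
orientation: [-0.0, 0.758, 0.653, -0.0]
wrist_force: [-0.1, 0.0, -0.8]
finger_gap: 0.0317
grip_force: 0.0
```

```bash
python3 tab.py; python3 e.py | grep -E "^(scene|side|wrist)"
python3 - <<'E'
import cv2
a=cv2.imread('pics/side5.png')[110:250,180:300];cv2.imwrite('pics/f.png',cv2.resize(a,None,fx=4,fy=4))
E
```

```text
28.1 [0.4985 0.1705 0.2178] [-0.1  0.  -0.8]
scene tab X min 74 [-0.0614 -0.0614 -0.0611 -0.061  -0.0603 -0.0601] n<-.0555: 21 px 184.0 176.0
side tab X min 63 [-0.0615 -0.0613 -0.0609 -0.0608 -0.0603 -0.06  ] n<-.0555: 18 px 208.0 168.0
R 0.0502 beta 278.4455306765467
Ftan -0.01574020220892611 Frad 0.09708677493522747
scene 535 [-0.1355 -0.1327  0.0275  0.0347]
side 386 [-0.1369 -0.1354  0.03    0.0362]
wrist 1319 [-0.1342 -0.1262  0.0496  0.052 ]
```

View pics/f.png

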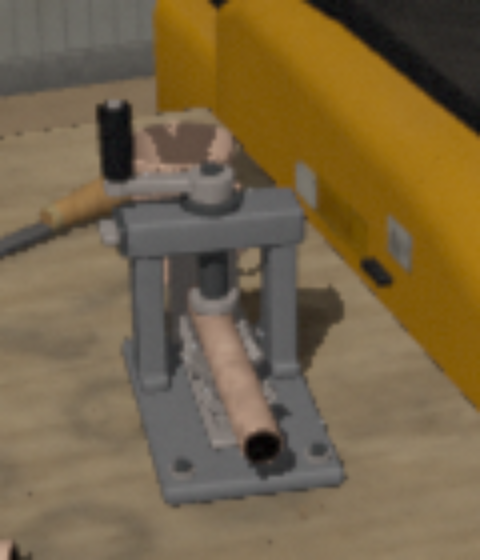

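The side crop shows the pad pressing on the pipe at (213,300), the pipe in the cradles with its outer end at (262,445), and the tab out one step at (110,232). The gripper is clear.

```bash
python3 -c "
from workcell import env
print(env.hand_in())"
```

```text
the job is handed in; nothing more can be done
None
```

The pipe lies in the cradles against the end stop and is clamped, with the tab out by its first step only (about 12 mm). The gripper is clear, and I handed the job in at about 28 s on the robot's clock.

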